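# Unlock the cash box at the sandwich table

## Task

Open the sandwich drive's cash box: take the key whose head is a flat upright rectangular plate from the wooden key rack, push it fully home into the lock on top of the box, and turn it clockwise (seen from above) until the cash drawer springs open. Let go and leave the key seated in the lock.

Things in the scene. Friction and masses are not known exactly. Their poses are not given: they have to be found in the camera images.
- flat_key: Steel key, 120 g, upright in a fixed wooden rack (60x200x50 mm), holes 65 mm apart along y; the other two hold knob- and T-headed keys. Head: plate 10 (x) x 36 (y) mm, z 4 to 50 mm; collar 36 mm wide, z 0 to 4 mm; blade 8 (x) x 20 (y) mm, z 0 to -40 mm, tip stepped to 4x12 mm. Origin: on the axis at the collar's underside; z up. Same after a half turn about z. Others as tall.
- keyhole (a point): Centre of the slot's mouth in the brass plug in a steel ring on top of the fixed grey cash box (200x220 mm, 120 high); 124 mm above the table, level with plug and ring. z up, y along the slot, x across; turns with the plug. Slot 26 (y) x 12 (x) mm, bevelled 3 mm, deeper than the blade. Fully home: collar lies on the plug, key's origin at this point, key's y along the slot.
- lock_plug (a joint): Lock plug angle, rad: 0 locked, grows clockwise from above, stop at 1.25. Stays where left; takes about 0.1 N m. It draws a hidden bolt that frees the drawer at about 0.8. The key has play: it turns about 0.2 rad before the plug follows.
- cash_drawer (a joint): How far the drawer in the box's lower front (robot's side) is out, m: 0 shut and bolted; a spring pushes it to 0.035 once the bolt is drawn.
Things that resemble listed ones, but are neither listed nor needed, are in the scene too. What is shaped like the flat_key but black or pink is not meant.

How it is judged:
On the way:
1. the flat-headed key is fully home in the lock, with the drawer still shut (z of flat_key in the frame of keyhole below 0.006 m and horizontal distance between flat_key and keyhole below 0.01 m and angle between flat_key's own z axis and vertical below 0.2 rad and angle between the y axis of flat_key and the y axis of keyhole, either way round below 0.45 rad and value of joint cash_drawer below 0.01 m), for 0.2 s.
At the end, for the whole second after the job is handed in: The cash drawer has sprung out by more than 20 mm, and the flat-headed key stands at rest in the lock: its origin within 10 mm of the keyhole sideways and less than 6 mm above it, upright within 0.2 rad, its blade along the slot within 0.45 rad (value of joint cash_drawer above 0.02 m and z of flat_key in the frame of keyhole below 0.006 m and horizontal distance between flat_key and keyhole below 0.01 m and angle between flat_key's own z axis and vertical below 0.2 rad and angle between the y axis of flat_key and the y axis of keyhole, either way round below 0.45 rad and linear speed of flat_key below 0.03 m/s); the robot touches nothing.
It also fails if it takes over 45 s, if anything falls off the work surface, if the arm or the gripper's body presses on something with over 40 N, if the wrist force passes 120 N, or if a joint passes its speed limit or range.

## Robot

A 6-joint arm with a two-finger parallel gripper is mounted at the origin on the work surface. World frame = base frame: x ahead of the robot, y to its left, z up, the work surface at z = 0. Lengths are in m, angles in rad, forces in N, time in s.
With the tool pointing down it reaches from about 0.35 to 0.775 m from the base axis. Payload 7.3 kg.
Tool frame: the origin (TCP) lies on the centre line of the jaws, within the pads' length; the fingertips stand 11 mm ahead of it and the grasp point (between the pads) lies 8 mm behind it; y points along the fingers, z is the direction in which the jaws open and shut, and the axes are right-handed (so a half turn about y gives the same grasp; the last joint's range is limited). The gripper opens to 92 mm and grips with 3 to 60 N. Pads are 19 mm wide; open, the fingers measure 130 mm over their backs; the gripper's body (75 mm by 190 mm) begins 47 mm behind the grasp point.
Start: joints at [1.159, 0.342, 1.524, -0, 1.275, -0.146], TCP at [0.138, 0.507, 0.238] pointing down, gripper open.
Joint ranges: [-2.53, 2.53], [-0.77, 2.02], [0.04, 2.7], [-1, 4.14], [0.28, 2.66], [-3.11, 3.11]. Speed limits (rad/s): [2.57, 2.57, 3.14, 3.14, 3.14, 3.14].

## Interface

Orientations are given as [roll, pitch, yaw] about the fixed x, y, z axes, in that order (R = Rz(yaw) Ry(pitch) Rx(roll)).
In Python, from cell import robot, cams gives the robot as it stands.
- The arm moves only by the tool apply_moves, never from a script. Its argument "plan" is a list of rows, each a list of 7 numbers: the shift along the tool's x, y, z in m, then the turn, a rotation vector about the tool's x, y, z in degrees, then the gripper command: -1 is fully open, 1 is shut, values between are in proportion. A call has exactly 5 rows; each row is the pose to reach, as a shift and turn from the pose commanded when the call began, along the tool's axes at that moment; what a row does not reach only later rows make up. A row lasts 1/8 s, in which the tool goes at most 62.5 mm and 10.7 degrees, less where a joint would pass 70% of its speed; a pose out of reach is approached as far as the arm can. A call with a gripper value outside its range is refused whole. The fingers move at their own pace and stop on an object; "squeeze" is the grip in N (left out, the last holds). Time passes only in rows, so rows that repeat a pose let the fingers close, or fill a call up. It gives the time, the measured TCP pose, the force and the opening at its end, in the units of the state.
- robot.observe(): the state, without advancing time (a new reading comes with each control period).
- cams.read_camera(name): name is "side" or "top" or "wrist"; returns the picture (420x560x3 uint8, blue, green, red); there is no depth.
- cams.calibration(name): a dict with "fx", "fy", "cx", "cy" (pixels), "dist" ([k1, k2, p1, p2, k3] as OpenCV has them; the pictures are not rectified), "extrinsics" (4x4, takes a point from world to camera coordinates); the wrist camera has in their place "T_tool_cam" (4x4, takes a point from camera to tool coordinates, whose origin is the TCP and whose axes are the tool frame's). Camera axes: x right, y up, looking along -z (the intrinsics and any distortion apply to the point x, -y, -z); pixel columns grow to the right and rows downward; lengths in m; the calibration is good to about 2 mm. A picture is of the moment at which its call begins: read the wrist's pose just before it. calibration takes no time and is no camera call.
- robot.hand_in(): hands the job in, once; it reports no verdict.
The state is a dict: "time": time; "qpos": joint angles; "qvel": joint speeds; "joint_efforts": joint torques, N m; "tool_pos": TCP position; "tool_rot": TCP orientation; "contact_force": force on the tool from outside, world axes, zero at the start; "torque": the same for the moment, N m; "opening": finger opening in m.
Only numpy, scipy, OpenCV 4.12 (cv2) and the standard library are available. Lean on these libraries where they do the work, as an engineer would, in place of code of your own. Each camera call takes 0.05 s, during which the arm holds its last target. There are 200 camera calls.

## Working session

There is one attempt and no reset: what is moved stays moved. The work goes in short steps, Python scripts to look and compute and a tool call to move; the robot and the scene stay as the last step left them, time stands still between calls to the robot, and variables do not carry over. Pictures are saved under pics/ and viewed, about 8 in all and at most 12, crops included, and the job is handed in when it is done.

Besides the shell and the picture viewer there is one more tool, called after "Request:" by a JSON object that holds its "name" and its "arguments". apply_moves: Moves the arm, as the interface text tells. Its arguments: {"type":"object","properties":{"plan":{"type":"array","items":{"type":"array","items":{"type":"number"}}},"squeeze":{"type":"number"}},"required":["plan"]}

```bash
mkdir -p pics; cat > h.py <<'E'
import numpy as np, cv2
from cell import robot, cams
from scipy.spatial.transform import Rotation as R
def K(c): return np.array([[c['fx'],0,c['cx']],[0,c['fy'],c['cy']],[0,0,1.]])
def campose(name):
    c=cams.calibration(name)
    if name=='wrist':
        s=robot.observe(); T=np.eye(4); T[:3,:3]=R.from_euler('xyz',s['tool_rot']).as_matrix(); T[:3,3]=s['tool_pos']
        return c,T@np.array(c['T_tool_cam'])
    return c,np.linalg.inv(np.array(c['extrinsics']))
def ray(name,uv,cp=None):
    c,T=cp or campose(name)
    p=cv2.undistortPoints(np.array([[uv]],float),K(c),np.array(c['dist'],float))[0,0]
    return T[:3,3],T[:3,:3]@np.array([p[0],-p[1],-1.])
def onplane(name,uv,z,cp=None):
    o,d=ray(name,uv,cp); return o+d*(z-o[2])/d[2]
def proj(name,P,cp=None):
    c,T=cp or campose(name); q=T[:3,:3].T@(np.array(P)-T[:3,3]); q=q*[1,-1,-1]
    return cv2.projectPoints(q.reshape(1,1,3),np.zeros(3),np.zeros(3),K(c),np.array(c['dist'],float))[0].ravel()
E
python3 - <<'E'
from h import *
s=robot.observe(); print(s)
a=[]
for n in ['top','side','wrist']:
    im=cams.read_camera(n); cv2.imwrite(f'pics/{n}0.png',im)
    c,T=campose(n); print(n,c['fx'],T[:3,3].round(3),(-T[:3,2]).round(2),T[:3,0].round(2))
E
```

```text
{'time': 0.0, 'qpos': array([ 1.15894736e+00,  3.42721219e-01,  1.52503679e+00,  5.17556711e-05,
        1.27538069e+00, -1.46003786e-01]), 'qvel': array([-0.00025463, -0.00038757, -0.00131701, -0.00049941, -0.00105388,
       -0.00047406]), 'joint_efforts': array([-2.51216705e-03, -4.31259942e+01, -2.44205046e+01,  7.14538177e-02,
        5.63717773e-02, -8.45825571e-05]), 'tool_pos': array([0.13773749, 0.50620331, 0.23703883]), 'tool_rot': array([-1.57231872e+00,  2.73890744e-04, -2.65860494e-01]), 'contact_force': array([-0.89081033,  0.0076277 ,  0.03687498]), 'torque': array([ 0.05866299, -0.05366008,  0.01177515]), 'opening': 0.09172255955512479}
top 410.77776015215437 [0.317 0.059 0.947] [ 0.21  0.02 -0.98] [ 0.1  -0.99  0.  ]
side 445.68967018599767 [0.386 0.661 0.592] [ 0.16 -0.74 -0.65] [-0.97 -0.23  0.02]
wrist 328.4874672671851 [0.062 0.527 0.385] [ 0.28 -0.08 -0.96] [ 0.26  0.96 -0.  ]
```

View pics/top0.png

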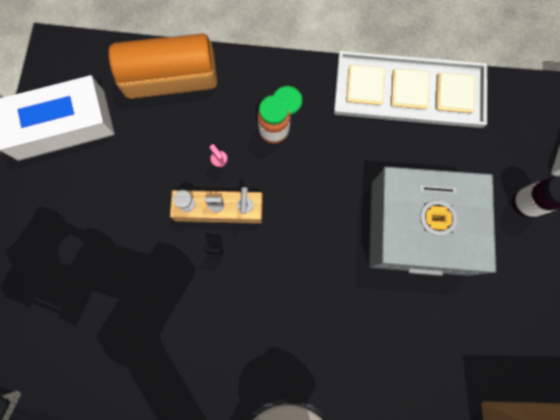

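View pics/side0.png

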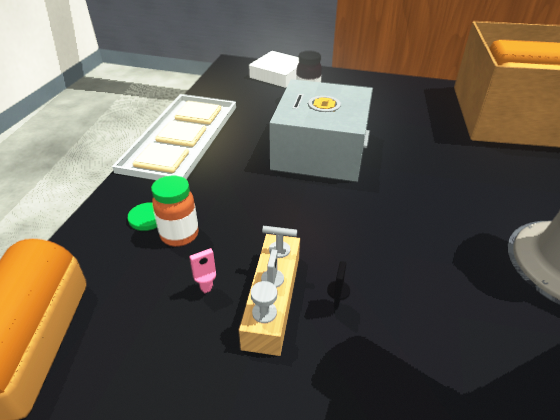

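Candidates (top view): knob key (184,201), middle plate key (214,201), T key (244,200), pink plate key standing on the table (219,156), black one (214,247). By description it is the middle one in the rack. In the side view it is at (272,268). The lock is at (438,217) in the top view. Next is one close crop to check, plus measurements.

```bash
python3 - <<'E'
from h import *
t=cv2.imread('pics/top0.png'); s=cv2.imread('pics/side0.png')
r=lambda im,x,y,w,h: cv2.resize(im[y:y+h,x:x+w],(400,300),interpolation=cv2.INTER_CUBIC)
cv2.imwrite('pics/crop1.png',np.vstack([np.hstack([r(t,165,172,100,75),r(t,398,187,80,60)]),np.hstack([r(s,220,215,120,90),r(s,284,80,80,60)])]))
# brass plug
for n,im in(('top',t),('side',s)):
    h=cv2.cvtColor(im,cv2.COLOR_BGR2HSV); m=cv2.inRange(h,(18,150,120),(32,255,255))
    nn,l,st,ce=cv2.connectedComponentsWithStats(m)
    for i in range(1,nn):
        if st[i,4]>60: print(n,st[i],ce[i].round(1),onplane(n,ce[i],.124).round(4))
# rack top corners, top picture
h=cv2.cvtColor(t,cv2.COLOR_BGR2HSV); m=cv2.inRange(h,(8,90,120),(28,255,255)); m[:, :165]=0;m[:180]=0;m[235:]=0;m[:,270:]=0
b=cv2.minAreaRect(cv2.findNonZero(m)); print(b,[onplane('top',p,.05).round(3) for p in cv2.boxPoints(b)])
for nm,a,c in (('mid',(214,197),(272,254)),): 
    o1,d1=ray('top',a);o2,d2=ray('side',c)
    k=np.linalg.lstsq(np.c_[d1,-d2],o2-o1,rcond=None)[0]; print(o1+k[0]*d1,o2+k[1]*d2)
print(onplane('top',(214,200),.1))
E
```

```text
top [426 206  26  24 461] [438.4 217.4] [ 0.5127 -0.253   0.124 ]
side [498  40  62  16 745] [530.1  47.5] [ 0.0119 -0.7173  0.124 ]
side [314  98  21  11 167] [324.2 102.8] [ 0.5122 -0.2469  0.124 ]
side [   0  240   48   89 1541] [ 19.5 277.8] [0.8184 0.3549 0.124 ]
side [  2 257  74 138 775] [ 40.2 326.5] [0.744  0.4151 0.124 ]
((215.654052734375, 205.87567138671875), (91.23114776611328, 30.689374923706055), 1.3322198390960693) [array([0.463, 0.31 , 0.05 ]), array([0.532, 0.319, 0.05 ]), array([0.549, 0.115, 0.05 ]), array([0.479, 0.108, 0.05 ])]
[0.51301318 0.21015999 0.10223315] [0.51019562 0.21010451 0.10156833]
[0.50704216 0.20967661 0.1       ]
```

View pics/crop1.png

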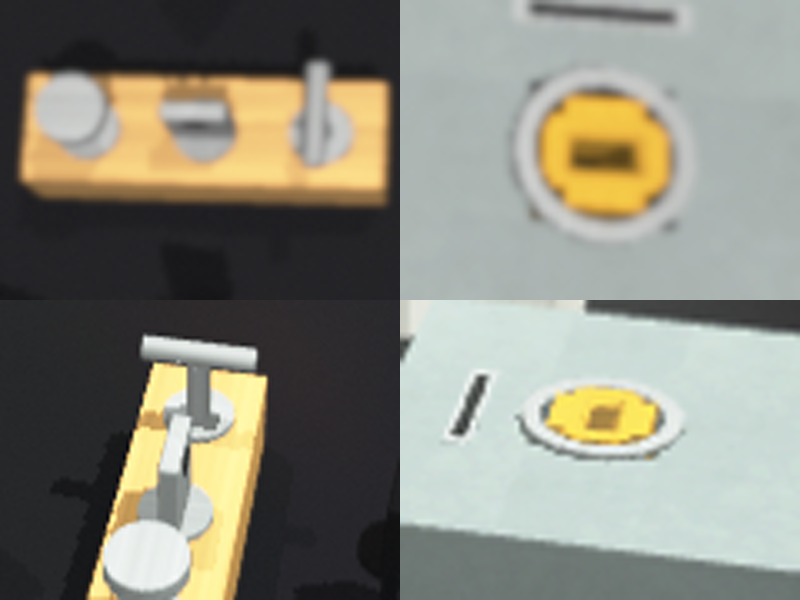

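Request:
{"name": "apply_moves", "arguments": {"plan": [[0.05,0.003,-0.02,0,7,0,-1],[0.1,0.006,-0.042,0,15,0,-1],[0.15,0.01,-0.064,0,24,0,-1],[0.2,0.014,-0.086,0,32,0,-1],[0.24,0.016,-0.103,0,40,0,-1]]}}

```text
time: 0.78
tool_pos: [0.3436, 0.3426, 0.2214]
tool_rot: [-1.571, -0.0, -0.969]
contact_force: [0.9, 1.5, -0.1]
opening: 0.092
```

```bash
cat >> h.py <<'E'
def goto(P,yawdeg):
    s=robot.observe(); M=R.from_euler('xyz',s['tool_rot']); W=R.from_euler('xyz',[-90,0,yawdeg],degrees=True)
    print('t',round(s['time'],2),'pos',s['tool_pos'].round(4),'rpy',np.degrees(s['tool_rot']).round(2),'F',s['contact_force'].round(1),'op',round(s['opening'],4))
    print('shift',M.inv().apply(np.array(P)-s['tool_pos']).round(4),'turn',np.degrees((M.inv()*W).as_rotvec()).round(2))
E
python3 -c "
from h import *
goto([.51,.21,.21],-85.5)"
```

```text
t 0.78 pos [0.3436 0.3426 0.2214] rpy [-90.03  -0.   -55.54] F [ 0.9  1.5 -0.1] op 0.092
shift [0.2034 0.0114 0.0622] turn [3.000e-02 2.996e+01 1.000e-02]
```

Request:
{"name": "apply_moves", "arguments": {"plan": [[0.05,0.003,0.016,0,8,0,-1],[0.1,0.006,0.031,0,16,0,-1],[0.15,0.009,0.047,0,24,0,-1],[0.2,0.011,0.062,0,30,0,-1],[0.2,0.011,0.062,0,30,0,-1]]}}

```text
time: 1.4
tool_pos: [0.5095, 0.2128, 0.2098]
tool_rot: [-1.571, -0.001, -1.493]
contact_force: [-0.8, -0.5, -0.7]
opening: 0.092
```

```bash
python3 - <<'E'
from h import *
goto([.51,.21,.21],-85.5)
cp=campose('wrist'); im=cams.read_camera('wrist'); cv2.imwrite('pics/w1.png',im)
print(cp[1][:3,3],proj('wrist',[.51,.21,.1],cp),proj('wrist',[.51,.21,.05],cp))
E
```

```text
t 1.4 pos [0.5095 0.2128 0.2098] rpy [-9.002e+01 -3.000e-02 -8.551e+01] F [-0.8 -0.5 -0.7] op 0.092
shift [ 0.0028 -0.0002  0.0003] turn [ 0.02 -0.01  0.03]
[0.50277685 0.29034826 0.35714024] [281.69374852 215.77803558] [281.5294187  200.28575768]
```

View pics/w1.png

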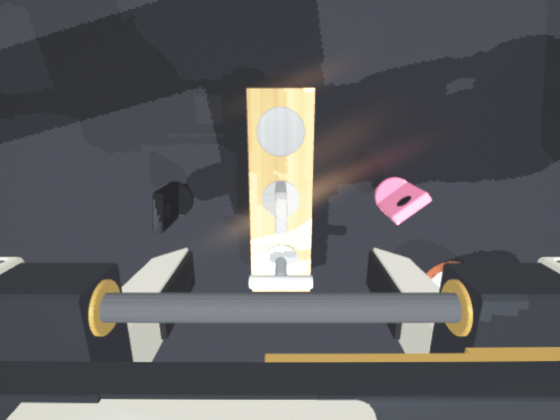

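The wrist view shows the plate key in the middle of the rack, with its collar at (281,199) where (281.5,200) was predicted. The blade lies along the image column, so the grip is aligned. The black lookalike is at (172,205), the pink one at (403,200), both clear of the fingers. I'll descend.

Request:
{"name": "apply_moves", "arguments": {"plan": [[0.003,0.02,0,0,0,0,0],[0.003,0.05,0,0,0,0,0],[0.003,0.075,0,0,0,0,0],[0.003,0.09,0,0,0,0,0],[0.003,0.09,0,0,0,0,0]]}}

```text
time: 2.08
tool_pos: [0.5067, 0.2127, 0.1201]
tool_rot: [-1.573, -0.0, -1.486]
contact_force: [0.1, 0.7, 0.4]
opening: 0.0478
```

```bash
python3 - <<'E'
from h import *
goto([.51,.21,.07],-85.5)
cp=campose('wrist'); im=cams.read_camera('wrist'); cv2.imwrite('pics/w2.png',im)
for z in(.1,.054,.05):print(proj('wrist',[.51,.21,z],cp))
E
```

```text
t 2.08 pos [0.5067 0.2127 0.1201] rpy [-9.011e+01 -1.000e-02 -8.516e+01] F [0.1 0.7 0.4] op 0.0478
shift [0.003  0.0501 0.0032] turn [0.11 0.34 0.01]
[287.32679149 264.22657649]
[286.12987098 235.01996799]
[286.04725937 233.00494648]
```

View pics/w2.png

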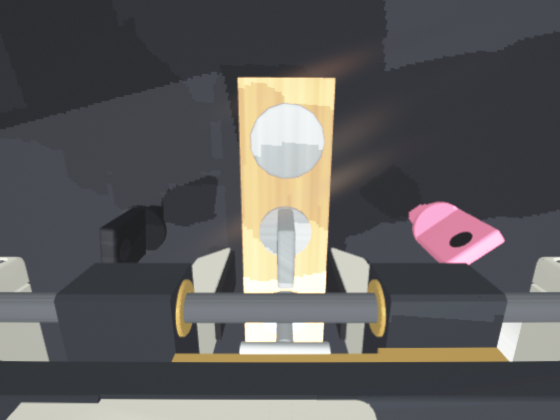

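The view shows the key collar at (285,231) and the plate between the fingers. The jaw centre is at about column 281, so the key is about 3 mm further along tool z. I'll lower and grip.

Request:
{"name": "apply_moves", "arguments": {"plan": [[0,0.015,0.003,0,0,0,0],[0,0.035,0.003,0,0,0,0],[0,0.05,0.003,0,0,0,0],[0,0.05,0.003,0,0,0,0],[0,0.05,0.003,0,0,0,0.4]], "squeeze": 15}}

```text
time: 2.75
tool_pos: [0.5111, 0.2126, 0.0712]
tool_rot: [-1.57, 0.0, -1.488]
contact_force: [0.5, -0.3, 0.8]
opening: 0.0399
```

Request:
{"name": "apply_moves", "arguments": {"plan": [[0,0,0,0,0,0,1],[0,0,0,0,0,0,1],[0,0,0,0,0,0,1],[0,0,0,0,0,0,1],[0,0,0,0,0,0,1]], "squeeze": 40}}

```text
time: 3.38
tool_pos: [0.5107, 0.2125, 0.071]
tool_rot: [-1.571, 0.0, -1.488]
contact_force: [0.2, 0.9, 2.5]
opening: 0.0094
```

Request:
{"name": "apply_moves", "arguments": {"plan": [[0,-0.015,0,0,0,0,1],[0,-0.045,0,0,0,0,1],[0,-0.085,0,0,0,0,1],[0,-0.13,0,0,0,0,1],[0,-0.15,0,0,0,0,1]]}}

```text
time: 4.0
tool_pos: [0.5115, 0.2127, 0.2244]
tool_rot: [-1.566, 0.001, -1.488]
contact_force: [0.4, -0.6, -2.3]
opening: 0.01
```

```bash
python3 - <<'E'
from h import *
t=cv2.imread('pics/top0.png')
# slot direction from dark slot & slit & box edges in top view
g=cv2.cvtColor(t,cv2.COLOR_BGR2GRAY)
for nm,(x,y,w,h),z in(('slot',(428,209,22,17),.124),('slit',(415,182,48,14),.12)):
    s=g[y:y+h,x:x+w]; m=(s<np.percentile(s,0)+45).astype(np.uint8); p=cv2.findNonZero(m)
    (c,sz,a)=cv2.minAreaRect(p); b=cv2.boxPoints((c,sz,a))+[x,y]; P=np.array([onplane('top',q,z) for q in b])
    e=max((P[1]-P[0],P[2]-P[1]),key=np.linalg.norm); print(nm,len(p),np.array(c)+[x,y],P.mean(0),np.linalg.norm(P[1]-P[0]),np.linalg.norm(P[2]-P[1]),np.degrees(np.arctan2(-e[0],e[1])))
goto([.513,-.16,.225],-85)
E
```

```text
slot 57 [438.5 218. ] [ 0.51139565 -0.25325225  0.124     ] 0.02207878345234899 0.00829490197653341 -174.04445379916731
slit 64 [437.99706078 189.03823519] [ 0.57351547 -0.25252238  0.12      ] 0.004811613876377379 0.05710310766961817 -178.80064869094895
t 4.0 pos [0.5115 0.2127 0.2244] rpy [-8.973e+01  5.000e-02 -8.523e+01] F [ 0.4 -0.6 -2.3] op 0.01
shift [ 0.3716 -0.0011 -0.0295] turn [-0.27 -0.23 -0.05]
```

Request:
{"name": "apply_moves", "arguments": {"plan": [[0.03,0,-0.002,0,0,0,1],[0.08,0,-0.006,0,0,0,1],[0.135,0,-0.01,0,0,0,1],[0.185,0,-0.015,0,0,0,1],[0.22,0,-0.018,0,0,0,1]]}}

```text
time: 4.62
tool_pos: [0.5107, -0.0103, 0.2215]
tool_rot: [-1.57, -0.0, -1.489]
contact_force: [0.4, 0.2, -0.8]
opening: 0.01
```

Request:
{"name": "apply_moves", "arguments": {"plan": [[0.04,0,-0.003,0,0,0,1],[0.08,0,-0.006,0,0,0,1],[0.12,0,-0.009,0,0,0,1],[0.15,0,-0.012,0,0,0,1],[0.15,0,-0.012,0,0,0,1]]}}

```text
time: 5.25
tool_pos: [0.5113, -0.1606, 0.2211]
tool_rot: [-1.57, -0.0, -1.49]
contact_force: [0.4, 0.6, -2.2]
opening: 0.01
```

```bash
python3 - <<'E'
from h import *
goto([.512,-.253,.225],-85)
cp=campose('wrist'); im=cams.read_camera('wrist'); cv2.imwrite('pics/w3.png',im)
print(proj('wrist',[.512,-.253,.124],cp))
h=cv2.cvtColor(im,cv2.COLOR_BGR2HSV); m=cv2.inRange(h,(18,150,120),(32,255,255))
nn,l,st,ce=cv2.connectedComponentsWithStats(m)
for i in range(1,nn):
    if st[i,4]>200: print(st[i],ce[i].round(1),onplane('wrist',ce[i],.124,cp).round(4))
E
```

```text
t 5.25 pos [ 0.5113 -0.1606  0.2211] rpy [-8.998e+01 -2.000e-02 -8.540e+01] F [ 0.4  0.6 -2.2] op 0.01
shift [ 0.0921 -0.0038 -0.0067] turn [-0.02 -0.4   0.02]
[273.43443176 319.00449405]
```

View pics/w3.png

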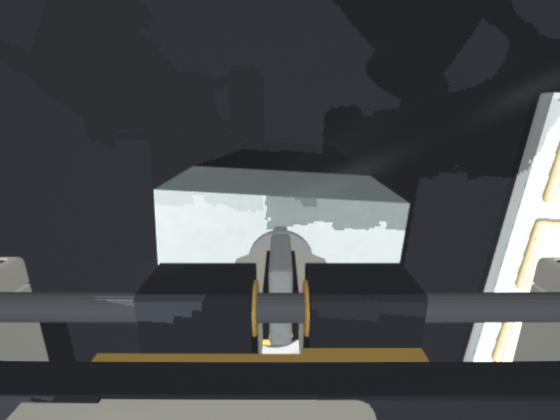

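The lock is hidden behind the key, because image-up is +y. I'll pass over the lock and look back.

Request:
{"name": "apply_moves", "arguments": {"plan": [[0.04,0,-0.003,0,0,0,1],[0.09,0,-0.008,0,0,0,1],[0.14,0,-0.012,0,0,0,1],[0.18,0,-0.015,0,0,0,1],[0.18,0,-0.015,0,0,0,1]]}}

```text
time: 5.92
tool_pos: [0.5114, -0.3408, 0.2204]
tool_rot: [-1.571, -0.0, -1.49]
contact_force: [0.8, 0.6, -1.8]
opening: 0.0101
```

```bash
python3 - <<'E'
from h import *
goto([.512,-.253,.225],-85)
cp=campose('wrist'); im=cams.read_camera('wrist'); cv2.imwrite('pics/w4.png',im)
print(proj('wrist',[.512,-.253,.124],cp))
h=cv2.cvtColor(im,cv2.COLOR_BGR2HSV); m=cv2.inRange(h,(18,150,100),(32,255,255))
nn,l,st,ce=cv2.connectedComponentsWithStats(m)
for i in range(1,nn):
    if st[i,4]>200: print(st[i],ce[i].round(1),onplane('wrist',ce[i],.124,cp).round(4))
E
```

```text
t 5.92 pos [ 0.5114 -0.3408  0.2204] rpy [-90.01  -0.   -85.35] F [ 0.8  0.6 -1.8] op 0.0101
shift [-0.0875 -0.0046  0.0077] turn [ 0.01 -0.35  0.  ]
[292.50168686  99.07708703]
```

View pics/w4.png

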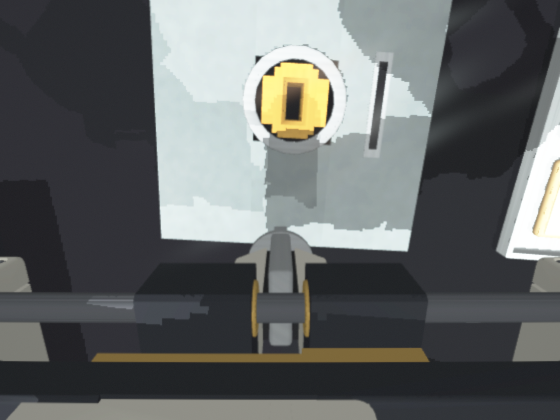

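```bash
python3 - <<'E'
from h import *
im=cv2.imread('pics/w4.png'); cp=campose('wrist')
h=cv2.cvtColor(im,cv2.COLOR_BGR2HSV); m=cv2.inRange(h,(15,120,60),(35,255,255)); m[:50]=0;m[150:]=0;m[:,:250]=0;m[:,345:]=0
c=max(cv2.findContours(m,cv2.RETR_EXTERNAL,cv2.CHAIN_APPROX_NONE)[0],key=cv2.contourArea)
M=cv2.moments(c); u=(M['m10']/M['m00'],M['m01']/M['m00']); print('plug',cv2.boundingRect(c),u,onplane('wrist',u,.124,cp))
sub=np.zeros_like(m); cv2.drawContours(sub,[c],-1,255,-1)
for thr in(70,140,190):
    d=((im.max(2)<thr)&(cv2.erode(sub,np.ones((7,7)))>0)).astype(np.uint8)
    p=cv2.findNonZero(d)
    if p is None: continue
    n,l,st,ce=cv2.connectedComponentsWithStats(d); i=1+st[1:,4].argmax(); p=cv2.findNonZero((l==i).astype(np.uint8))
    P=np.array([onplane('wrist',q,.124,cp) for q in p[:,0]])[:,:2]
    (cc,sz,a)=cv2.minAreaRect(P.astype(np.float32)*1000); b=cv2.boxPoints((cc,sz,a)); e=max((b[1]-b[0],b[2]-b[1]),key=np.linalg.norm)
    if e[1]<0:e=-e
    w,v=np.linalg.eigh(np.cov(P.T)); q=v[:,1]*np.sign(v[1,1])
    print(thr,st[i],cc,sz,'yaw',np.degrees(np.arctan2(-e[0],e[1])),np.degrees(np.arctan2(-q[0],q[1])))
# slit edges/box edges yaw
for a,b,z in(((383,62),(373,150),.12),((154,30),(161,238),.12),((161,238),(409,249),.12)):
    A,B=onplane('wrist',a,z,cp),onplane('wrist',b,z,cp); e=A-B; print(e[:2],np.degrees(np.arctan2(-e[0],e[1])))
# expected collar outline if key on tool axis
T=np.eye(4); s=robot.observe(); Rm=R.from_euler('xyz',s['tool_rot']).as_matrix()
th=np.linspace(0,2*np.pi,37)
C=np.array([proj('wrist',s['tool_pos']+Rm@[.018*np.cos(t),.017,.018*np.sin(t)],cp) for t in th]); print('collar exp box',C.min(0),C.max(0))
print([proj('wrist',s['tool_pos']+Rm@[x,-.03,0],cp).round(1) for x in(-.018,.018)])
cv2.imwrite('pics/crop2.png',np.hstack([cv2.resize(im[45:155,240:350],(400,400),interpolation=cv2.INTER_NEAREST),cv2.resize(im[220:360,212:352],(400,400),interpolation=cv2.INTER_NEAREST)]))
E
```

```text
plug (261, 77, 63, 62) (292.6804372515616, 111.39608177172062) [ 0.51293029 -0.25940771  0.124     ]
70 [286  95  14  25 281] (512.4503173828125, -256.39276123046875) (8.794051170349121, 16.265735626220703) yaw 2.286438 -2.1176196383944594
140 [285  86  16  34 486] (512.3621215820312, -253.56532287597656) (10.742534637451172, 22.158893585205078) yaw 4.742377 2.0746807120736253
190 [284  83  19  38 613] (512.59619140625, -253.00296020507812) (12.284995079040527, 24.967159271240234) yaw 2.9037676 0.5520093591751788
[-0.00280609  0.06049492] 2.655794770518488
[-0.00177197  0.15131925] 0.6709094081425434
[-0.20166743 -0.00708807] 92.01296379320418
collar exp box [248.86644536 230.76205255] [314.60870813 290.87991052]
[array([282.2, 271.5]), array([282.1, 347.8])]
```

View pics/crop2.png

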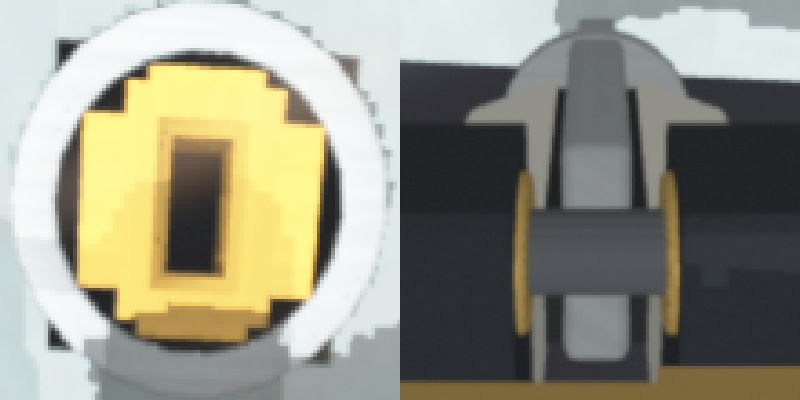

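The slot's bevelled mouth is centred at about (294.7,100.8), giving a keyhole near (0.513, -0.2535), yaw about 2°. The key's collar in the hand matches the expected outline within 1 mm. I'll go above the lock.

Request:
{"name": "apply_moves", "arguments": {"plan": [[-0.025,0,0.003,0,1,0,1],[-0.06,0,0.006,0,2,0,1],[-0.087,0,0.0087,0,2.6,0,1],[-0.087,0,0.0087,0,2.6,0,1],[-0.087,0,0.0087,0,2.6,0,1]]}}

```text
time: 6.6
tool_pos: [0.5133, -0.2511, 0.2211]
tool_rot: [-1.57, -0.0, -1.531]
contact_force: [-0.1, -0.2, -1.1]
opening: 0.0097
```

```bash
python3 - <<'E'
from h import *
goto([.513,-.2535,.144],-88)
im=cams.read_camera('side'); t=cams.read_camera('top')
r=lambda im,x,y,w,h: cv2.resize(im[y:y+h,x:x+w],(400,400),interpolation=cv2.INTER_CUBIC)
cv2.imwrite('pics/c3.png',np.hstack([r(im,265,40,120,120),r(t,380,160,120,120)]))
E
```

```text
t 6.6 pos [ 0.5133 -0.2511  0.2211] rpy [-8.997e+01 -2.000e-02 -8.773e+01] F [-0.1 -0.2 -1.1] op 0.0097
shift [ 0.0023  0.0771 -0.0004] turn [-0.03  0.27  0.02]
```

View pics/c3.png

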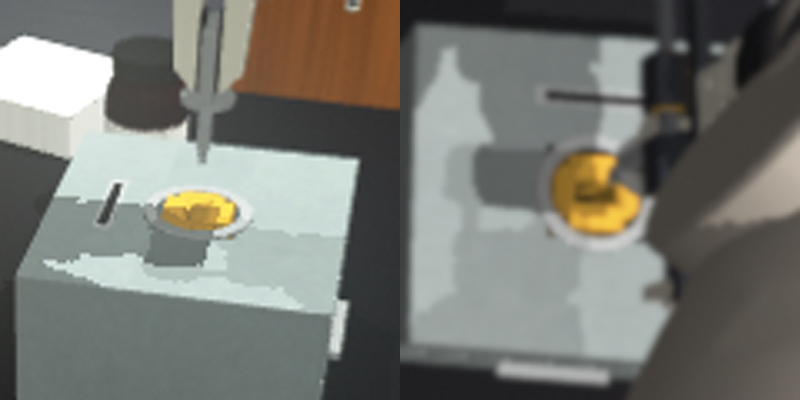

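The side crop shows the blade tip (205,160) above the slot (205,213), upright. I'll lower in stages.

Request:
{"name": "apply_moves", "arguments": {"plan": [[0.002,0.01,0,0,0,0,1],[0.002,0.025,0,0,0,0,1],[0.002,0.037,0,0,0,0,1],[0.002,0.046,0,0,0,0,1],[0.002,0.046,0,0,0,0,1]]}}

```text
time: 7.32
tool_pos: [0.5127, -0.2537, 0.1737]
tool_rot: [-1.572, 0.001, -1.533]
contact_force: [-0.4, 0.1, -1.9]
opening: 0.0099
```

Request:
{"name": "apply_moves", "arguments": {"plan": [[0,0.004,0,0,0,0,1],[0,0.008,0,0,0,0,1],[0,0.012,0,0,0,0,1],[0,0.016,0,0,0,0,1],[0,0.016,0,0,0,0,1]]}}

```text
time: 7.95
tool_pos: [0.5129, -0.2538, 0.1583]
tool_rot: [-1.571, 0.0, -1.533]
contact_force: [0.2, 0.3, -1.3]
opening: 0.0098
```

No resistance, so the blade is in. The last 13 mm comes next.

Request:
{"name": "apply_moves", "arguments": {"plan": [[0,0.004,0,0,0,0,1],[0,0.008,0,0,0,0,1],[0,0.012,0,0,0,0,1],[0,0.014,0,0,0,0,1],[0,0.014,0,0,0,0,1]]}}

```text
time: 8.57
tool_pos: [0.5131, -0.2539, 0.1447]
tool_rot: [-1.571, 0.0, -1.533]
contact_force: [0.2, -0.8, -1.1]
opening: 0.0097
```

Request:
{"name": "apply_moves", "arguments": {"plan": [[0,0.001,0,0,0,0,1],[0,0.002,0,0,0,0,1],[0,0.002,0,0,0,0,1],[0,0.002,0,0,0,0,1],[0,0.002,0,0,0,0,1]]}}

```text
time: 9.2
tool_pos: [0.5132, -0.254, 0.1444]
tool_rot: [-1.57, -0.001, -1.533]
contact_force: [-3.8, 2.5, 10.2]
opening: 0.0098
```

Contact force rises to 10 N at z = 0.1444, which matches the collar on the plug (0.1445 expected). Turn clockwise (positive about tool y, which points down).

Request:
{"name": "apply_moves", "arguments": {"plan": [[0,-0.001,0,0,4,0,1],[0,-0.001,0,0,11,0,1],[0,-0.001,0,0,18,0,1],[0,-0.001,0,0,26,0,1],[0,-0.001,0,0,34,0,1]]}}

```text
time: 9.82
tool_pos: [0.514, -0.2547, 0.1445]
tool_rot: [-1.567, -0.0, -2.131]
contact_force: [1.4, -1.1, 1.7]
opening: 0.0097
```

```bash
python3 -c "
from h import *
s=robot.observe();print(s['contact_force'].round(1),s['torque'].round(2),s['qpos'].round(2));goto([.513,-.254,.1444],-88-68)"
```

```text
[ 1.4 -1.1  1.7] [-0.37 -0.13  0.1 ] [-0.59  0.51  1.52 -0.    1.1  -0.03]
t 9.82 pos [ 0.514  -0.2547  0.1445] rpy [-8.9810e+01 -2.0000e-02 -1.2208e+02] F [ 1.4 -1.1  1.7] op 0.0097
shift [-0.0001  0.0001 -0.0012] turn [-0.19 33.92 -0.04]
```

Request:
{"name": "apply_moves", "arguments": {"plan": [[0,0,0,0,7,0,1],[0,0,0,0,15,0,1],[0,0,0,0,23,0,1],[0,0,0,0,30,0,1],[0,0,0,0,36,0,1]]}}

```text
time: 10.45
tool_pos: [0.5137, -0.2546, 0.1445]
tool_rot: [-1.569, 0.001, -2.758]
contact_force: [0.6, -0.1, 2.5]
opening: 0.0099
```

```bash
python3 - <<'E'
from h import *
s=robot.observe();print(s['contact_force'].round(1),s['torque'].round(2));goto([.513,-.254,.1444],-88-70)
im=cams.read_camera('side'); t=cams.read_camera('top')
r=lambda im,x,y,w,h: cv2.resize(im[y:y+h,x:x+w],(400,400),interpolation=cv2.INTER_CUBIC)
cv2.imwrite('pics/c4.png',np.hstack([r(im,265,60,130,130),r(t,370,160,130,130)]))
E
```

```text
[ 0.6 -0.1  2.5] [-0.26  0.1   0.11]
t 10.45 pos [ 0.5137 -0.2546  0.1445] rpy [-8.9870e+01  7.0000e-02 -1.5803e+02] F [ 0.6 -0.1  2.5] op 0.0099
shift [ 0.0004  0.0001 -0.0008] turn [-0.13 -0.03 -0.07]
```

View pics/c4.png

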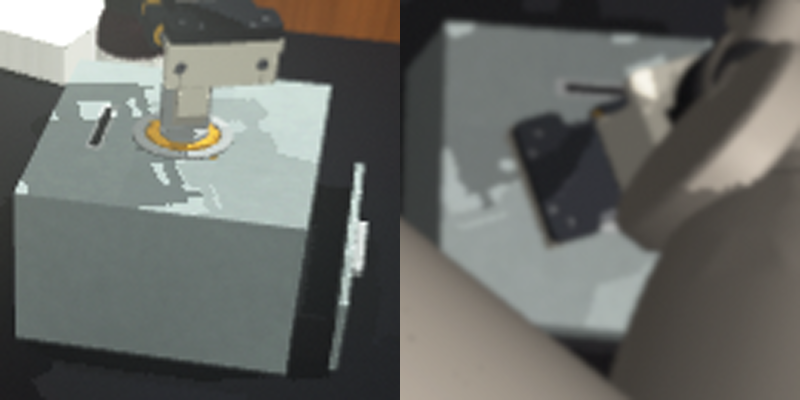

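The side crop shows the drawer front sprung well clear of the box (350,260), with the key's collar on the plug. I'll release and rise.

Request:
{"name": "apply_moves", "arguments": {"plan": [[0,0,0,0,0,0,0.6],[0,0,0,0,0,0,0.3],[0,0,0,0,0,0,0.1],[0,0,0,0,0,0,0.1],[0,0,0,0,0,0,0.1]]}}

```text
time: 11.18
tool_pos: [0.513, -0.2539, 0.1436]
tool_rot: [-1.571, -0.0, -2.754]
contact_force: [0.0, 0.3, -0.7]
opening: 0.0412
```

Request:
{"name": "apply_moves", "arguments": {"plan": [[0,-0.01,0,0,0,0,0.1],[0,-0.03,0,0,0,0,0.1],[0,-0.06,0,0,0,0,0.1],[0,-0.1,0,0,0,0,0.1],[0,-0.13,0,0,0,0,0.1]]}}

```text
time: 11.8
tool_pos: [0.5133, -0.254, 0.2763]
tool_rot: [-1.569, 0.001, -2.755]
contact_force: [-0.8, 0.4, -0.8]
opening: 0.0413
```

Request:
{"name": "apply_moves", "arguments": {"plan": [[0,0,0,0,0,0,0.1],[0,0,0,0,0,0,0.1],[0,0,0,0,0,0,0.1],[0,0,0,0,0,0,0.1],[0,0,0,0,0,0,0.1]]}}

```text
time: 12.42
tool_pos: [0.513, -0.2539, 0.2732]
tool_rot: [-1.572, -0.0, -2.755]
contact_force: [-0.7, -0.3, -0.6]
opening: 0.0412
```

```bash
python3 - <<'E'
from h import *
s=robot.observe();print(s['contact_force'].round(1),s['tool_pos'],s['opening'])
im=cams.read_camera('side'); t=cams.read_camera('wrist')
r=lambda im,x,y,w,h: cv2.resize(im[y:y+h,x:x+w],(400,400),interpolation=cv2.INTER_CUBIC)
cv2.imwrite('pics/c5.png',np.hstack([r(im,265,60,130,130),cv2.resize(t,(400,400))]))
E
```

```text
[-0.7 -0.3 -0.6] [ 0.51295984 -0.25387397  0.27319729] 0.041182975294258274
```

View pics/c5.png

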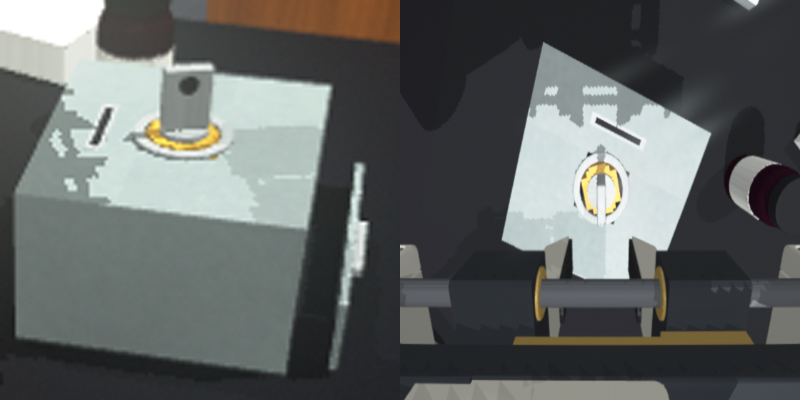

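The key stands upright with its collar on the plug (side crop about (185,130)). The drawer is out, and the gripper is clear above.

```bash
python3 -c "
from cell import robot
print(robot.hand_in())"
```

```text
the job is handed in; nothing more can be done
None
```

The cash drawer is open and the flat-headed key is standing in the lock. The job was handed in at about 12.5 s; hand-in reports no verdict.

- **What I did:** I took the plate-headed key from the middle of the rack. I lowered it into the slot until the collar met the plug, with a contact force of about 10 N at the expected height. I then turned it 70° clockwise, let go and rose 130 mm.
- **Last checks:** In the final side view the drawer was sprung well clear of the box; I judged this by eye rather than measuring it. The key stood upright with its collar on the plug. The gripper was clear, with only sensor noise (under 1 N) on the force reading.
- **Disagreements:** The camera estimates of the keyhole differed by about 1–2 mm. The measured tool position also strayed 2–3 mm from the commanded one at times. Both were within the slot's play and bevel.

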